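# Change over the trays of the dental bench

## Task

First push the orange tray with the blue impression fully home into its housing; then hook a fingertip behind the lip of the green tray and draw it out to its stop, so that the plaster cast can be reached. The cast and the impression ride along lying in their trays: keep the fingers off them and lift nothing, leave all else on the bench where it is, and finish with the hand clear.

Things in the scene. Friction and masses are not known exactly. Their poses are not given: they have to be found in the camera images.
- green_tray (a joint): slide-out green plastic tray in a low white housing; carries the plaster cast. Value: metres out; 0 = home against its stop, 0.135 = out against its stop; starts home or up to 20 mm out. It slides straight out along the housing's -x, takes about 1.5 N plus a little damping, stays where left, cannot lift off.
- green_lip (a point): middle of the top edge of the upright lip across the green tray's front; moves with the tray. Axes: x inward along the rail, y along the lip, z up. Lip: 6 mm thick (3 mm each side of this point), 102 mm wide, top 44 mm above the table, outer face plain and upright down to 10 mm above the table.
- green_well (a point): middle of the floor of the empty finger well just behind the green lip; moves with the tray, axes as the lip's. Floor 15 mm above the table; well 50 mm long in x (28 mm inward of the lip point), 94 mm wide, sides 8 mm high, divider 10 mm high at its back. Open above, in front of the housing even when home. The load's bay (157 mm long) lies behind the divider.
- green_unit: low white metal housing of the green tray, green band on its roof, fixed on the bench: 170 x 128 mm (x, y), roof top 70 mm above the table. Origin: centre of its underside; open front at x -85 mm; the tray slides out along its -x. Its place and yaw vary.
- orange_tray (a joint): slide-out orange plastic tray in a low white housing; carries the blue impression. Value: metres out; 0 = home against its stop, 0.135 = out against its stop; starts 70 to 110 mm out. It slides straight out along the housing's -x, takes about 1.5 N plus a little damping, stays where left, cannot lift off.
- orange_lip (a point): middle of the top edge of the upright lip across the orange tray's front; moves with the tray. Axes: x inward along the rail, y along the lip, z up. Lip: 6 mm thick (3 mm each side of this point), 102 mm wide, top 44 mm above the table, outer face plain and upright down to 10 mm above the table.
- orange_well (a point): middle of the floor of the empty finger well just behind the orange lip; moves with the tray, axes as the lip's. Floor 15 mm above the table; well 50 mm long in x (28 mm inward of the lip point), 94 mm wide, sides 8 mm high, divider 10 mm high at its back. Open above, in front of the housing even when home. The load's bay (157 mm long) lies behind the divider.
- orange_unit: low white metal housing of the orange tray, orange band on its roof, fixed on the bench: 170 x 128 mm (x, y), roof top 70 mm above the table. Origin: centre of its underside; open front at x -85 mm; the tray slides out along its -x. Its place and yaw vary.
- cast: cream plaster jaw cast, 64 x 62 x 35 mm, lying loose on its flat base in the green tray. Origin: centre of its underside, z up.
- impression: blue dental impression in a steel impression tray with a short handle, about 77 x 62 x 26 mm, lying loose in the orange tray. Origin: near the centre of its underside, z up.
- spare_cast: bystander: a second cream plaster jaw cast, 64 x 62 x 35 mm, standing on the bench. Origin: centre of its underside.
- mixing_bowl: bystander: blue mixing bowl, 120 mm across, 65 mm high. Origin: centre of its underside.
- spatula: bystander: spatula, 200 mm long, lying on the bench.
- liquid_bottle: bystander: amber bottle, 56 mm across, 120 mm high. Origin: centre of its underside.
- wax_jar: bystander: jar with red cap, 70 mm across, 60 mm high. Origin: centre of its underside.
- brush: bystander: brush, 170 mm long, lying on the bench.
- bur_cup: bystander: white cup, 56 mm across, 60 mm high. Origin: centre of its underside.
Things that resemble listed ones, but are neither listed nor needed, are in the scene too. Of the things like the impression, leave any that is turquoise or yellow; of the rest the larger one is meant.

How it is judged:
By the outcome, as a careful person would: the job done as asked, in the order asked, and still so for the second after the job is handed in, with the robot touching nothing.
It also fails if it takes over 51 s, if anything falls off the work surface, if the arm or the gripper's body presses on something with over 40 N, if the wrist force passes 120 N, or if a joint passes its speed limit or range.

## Robot

A 6-joint arm with a two-finger parallel gripper is mounted at the origin on the work surface. World frame = base frame: x ahead of the robot, y to its left, z up, the work surface at z = 0. Lengths are in m, angles in degrees, forces in N, time in s.
With the tool pointing down it reaches from about 0.35 to 0.875 m from the base axis. Payload 4.2 kg.
Tool frame: the origin (TCP) lies midway between the tips of the shut fingers; the grasp point (between the pads) lies 19 mm behind it; z points along the fingers, y is the line along which they close (so a half turn about z gives the same grasp; the last joint's range is limited). The gripper opens to 87 mm and grips with 3 to 60 N. Pads are 19 mm wide; open, the fingers measure 117 mm over their backs; the gripper's body (75 mm by 190 mm) begins 51 mm behind the grasp point.
Start: joints at [82.426, 22.042, 0.453, 0, -68.411, -14.817], TCP at [0.238, 0.578, 0.223] pointing down, gripper open.
Joint ranges: [-179.83, 179.83], [-69.29, 118.12], [-61.27, 80.66], [-181.25, 117.63], [-171.15, -9.14], [-177.46, 177.46]. Speed limits (degrees/s): [159.86, 159.86, 180, 180, 180, 180].

## Interface

Orientations are given as a 3x3 rotation matrix whose columns are the frame's x, y, z axes.
In Python, from station import sense, capture, camera_params, finish_job gives the robot as it stands.
- The arm moves only by the tool drive_tool, never from a script. Its argument "rows" is a list of rows, each an object of numbers: "tx", "ty", "tz": the shift along the tool's x, y, z in cm; "ax", "ay", "az": the turn, a rotation vector about the tool's x, y, z in rad; "claw": the finger opening in cm, from 0 to 8.7. In form: [{"tx": .., "ty": .., "tz": .., "ax": .., "ay": .., "az": .., "claw": ..}, ...]. A call has 1 to 10 rows; each row shifts and turns the commanded pose from where the row before left it, along the tool's axes as they then stand; what a row does not reach is not made up. A row lasts 1/12 s, in which the tool goes at most 41.7 mm and 7.16 degrees, less where a joint would pass 70% of its speed; a pose out of reach is approached as far as the arm can. A call with a gripper value outside its range is refused whole. The fingers move at their own pace and stop on an object; the grip force is fixed at half the most. Time passes only in rows, so rows that do not move let the fingers close. It gives the time, the measured TCP pose, the force, the opening and the grip force at its end, in the units of the state.
- sense(): the state, without advancing time (a new reading comes with each control period).
- capture(name): name is "side" or "top" or "wrist"; returns (picture, depth): 480x640x3 uint8, red, green, blue; 480x640 float32, m along the optical axis (not along the pixel's ray), 0 where there is no reading.
- camera_params(name): a dict with "intrinsics" (3x3 intrinsics, pixels), "R" (3x3) and "t" (3): a world point X has camera coordinates R X + t; the wrist camera has in their place "tool_from_camera" (4x4, takes a point from camera to tool coordinates, whose origin is the TCP and whose axes are the flange's). Camera axes: x right, y down, z forward; pixel columns grow to the right and rows downward; lengths in m; the calibration is good to about 2 mm. The wrist camera is an equidistant fisheye: a pixel r from the principal point sees the ray r / f radians off the axis. A picture is of the moment at which its call begins: read the wrist's pose just before it. camera_params takes no time and is no camera call.
- finish_job(): hands the job in; it is judged then, once.
The state is a dict: "time_s": time; "joints": joint angles; "joint_velocities": joint speeds; "effort": joint torques, N m; "tcp_pos": TCP position; "ee_rot": TCP orientation; "wrist_force": force on the tool from outside, world axes, zero at the start; "moment": the same for the moment, N m; "gripper_width": opening from 0.0 (shut) to 1.0 (fully open); "gripper_force": force on a finger pad.
Only numpy, scipy, OpenCV 4.12 (cv2) and the standard library are available. Lean on these libraries where they do the work, as an engineer would, in place of code of your own. Each camera call takes 0.05 s, during which the arm holds its last target. There are 200 camera calls.

## Working session

There is one attempt and no reset: what is moved stays moved. The work goes in short steps, Python scripts to look and compute and a tool call to move; the robot and the scene stay as the last step left them, time stands still between calls to the robot, and variables do not carry over. Pictures are saved under pics/ and viewed, at most 10 in all, crops included, and the job is handed in when it is done.

Besides the shell and the picture viewer there is one more tool, called after "Call:" as a command line: name --argument value ..., lists and objects as JSON in quotes. drive_tool: Moves the arm, as the interface text tells. Its arguments: {"type":"object","properties":{"rows":{"type":"array"}},"required":["rows"]}

```bash
mkdir -p pics; cat > h.py <<'E'
import numpy as np, cv2
from station import sense, capture, camera_params, finish_job
def cloud(name):
    p,d=capture(name); c=camera_params(name); K=np.array(c["intrinsics"])
    v,u=np.mgrid[0:480,0:640]
    X=np.stack([(u-K[0,2])/K[0,0]*d,(v-K[1,2])/K[1,1]*d,d],-1)
    W=(X-np.array(c["t"]))@np.array(c["R"]); W[d==0]=np.nan
    return p,W
E
python3 - <<'E'
from h import *
s=sense(); print(s["time_s"],s["tcp_pos"],np.round(s["ee_rot"],3))
for n in("top","side"):
    p,W=cloud(n); cv2.imwrite(f"pics/{n}0.png",p[:,:,::-1]); np.savez(f"{n}0.npz",p=p,W=W)
E
```

```text
0.0 [0.23781231 0.57732192 0.22145001] [[ 0.925 -0.381 -0.001]
 [-0.381 -0.925 -0.002]
 [ 0.     0.002 -1.   ]]
```

View pics/top0.png

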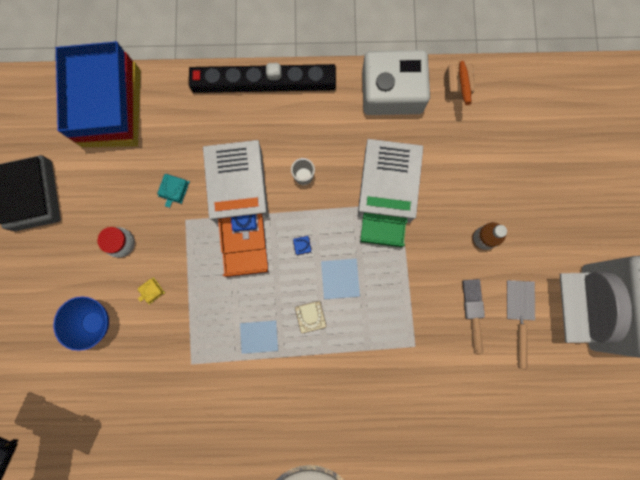

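View pics/side0.png

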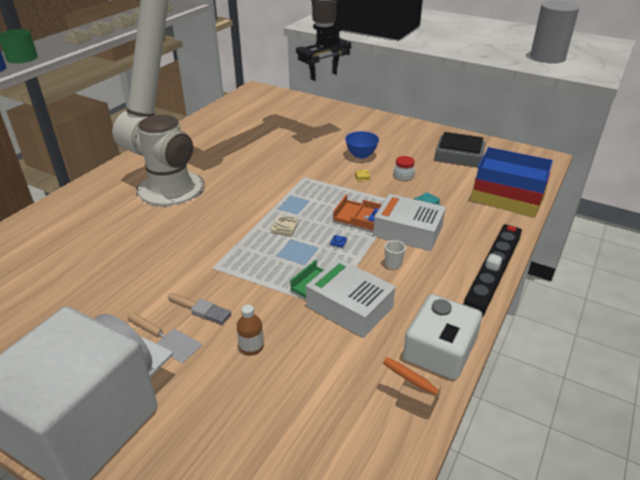

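The top view shows the orange tray with its lip near (246,272) and the blue impression at (243,224). The green tray's lip is near (383,243), with its housing at (391,180).

Lookalikes for the impression are the small blue one (302,245), turquoise (172,188) and yellow (150,291). The one meant is (243,224), the larger blue, in the orange tray. The cast at (311,317) is the spare.

```bash
python3 - <<'E'
from h import *
f=np.load("top0.npz");p,W=f["p"],f["W"]
z=W[...,2]; v,u=np.mgrid[0:480,0:640]
print("table z",np.nanmedian(z[380:470,150:250]))
hsv=cv2.cvtColor(p,cv2.COLOR_RGB2HSV)
cfg={"orange":((195,275,130,285),(3,14)),"green":((350,430,130,255),(50,75))}
for n,((u0,u1,v0,v1),(h0,h1)) in cfg.items():
    box=(u>=u0)&(u<u1)&(v>=v0)&(v<v1)
    R=box&(z>.06)&(z<.08)
    P=W[R]; r=cv2.minAreaRect((P[:,:2]*1000).astype(np.float32))
    c=cv2.boxPoints(r); print(n,"roof z",np.median(P[:,2]),"rect",r); print(np.round(c).tolist())
    e=[c[1]-c[0],c[2]-c[1]]; L=max(e,key=np.linalg.norm); L=L/np.linalg.norm(L); L*=np.sign(L[0])
    a=L; b=np.array([-a[1],a[0]]); ctr=np.array(r[0])
    print(" yaw",np.degrees(np.arctan2(a[1],a[0])))
    C=box&(hsv[...,0]>=h0)&(hsv[...,0]<=h1)&(hsv[...,1]>150)&(z<.055)
    Q=W[C]; xy=(Q[:,:2]*1000-ctr); al=xy@a; la=xy@b
    for lo in range(-260,-70,6):
        m=(al>=lo)&(al<lo+6)
        if m.sum()>2: print(lo,m.sum(),np.round(np.percentile(Q[m,2],[10,50,90])*1000),np.round([la[m].min(),la[m].max()]))
for n,(uu,vv) in dict(cup=(303,170),smallblue=(302,245),spare=(311,317),bottle=(492,235)).items(): print(n,np.round(W[vv,uu],3))
q=cv2.resize(p[205:285,200:330],None,fx=5,fy=5,interpolation=cv2.INTER_CUBIC); cv2.imwrite("pics/crop1.png",q[:,:,::-1])
E
```

```text
table z 0.0002720979567469267
orange roof z 0.07075572369075397 rect ((753.930419921875, 160.80026245117188), (172.2537078857422, 130.794189453125), 5.61396598815918)
[[662.0, 217.0], [675.0, 87.0], [846.0, 104.0], [833.0, 234.0]]
 yaw 5.6139655
-218 90 [41. 44. 46.] [-49.  47.]
-212 58 [13. 17. 44.] [-49.  48.]
-206 110 [14. 16. 19.] [-48.  49.]
-200 107 [13. 15. 19.] [-49.  50.]
-194 112 [12. 15. 19.] [-49.  49.]
-188 105 [13. 16. 19.] [-49.  49.]
-182 111 [13. 16. 20.] [-48.  48.]
-176 104 [13. 16. 19.] [-48.  49.]
-170 107 [13. 16. 19.] [-50.  48.]
-164 130 [14. 20. 28.] [-49.  49.]
-158 88 [12. 17. 34.] [-50.  49.]
-152 108 [13. 16. 20.] [-50.  47.]
-146 109 [13. 16. 25.] [-51.  49.]
-140 113 [13. 16. 24.] [-50.  49.]
-134 89 [13. 16. 21.] [-50.  49.]
-128 88 [12. 16. 35.] [-51.  48.]
-122 89 [13. 16. 22.] [-51.  49.]
-116 44 [14. 16. 38.] [-50.  50.]
-110 39 [13. 17. 37.] [-50.  48.]
-104 39 [14. 17. 38.] [-51.  50.]
-98 42 [13. 17. 37.] [-51.  50.]
-92 35 [14. 16. 38.] [-51.  49.]
-86 38 [12. 17. 37.] [-50.  49.]
-80 17 [13. 15. 19.] [-43.  47.]
green roof z 0.07098295286033202 rect ((749.3986206054688, -199.17547607421875), (129.9690399169922, 173.41207885742188), 81.55319213867188)
[[654.0, -251.0], [826.0, -276.0], [845.0, -148.0], [673.0, -122.0]]
 yaw -8.446814
-152 38 [42. 44. 47.] [-42.  43.]
-146 28 [43. 45. 48.] [-40.  49.]
-140 5 [14. 18. 20.] [-46.  11.]
-98 21 [16. 24. 27.] [-45.  41.]
-92 27 [17. 26. 28.] [-46.  48.]
-86 94 [13. 16. 19.] [-47.  48.]
-80 17 [12. 15. 18.] [-42.  42.]
cup [0.791 0.005 0.006]
smallblue [0.606 0.009 0.012]
spare [ 0.438 -0.009  0.019]
bottle [ 0.61  -0.411  0.095]
```

View pics/crop1.png

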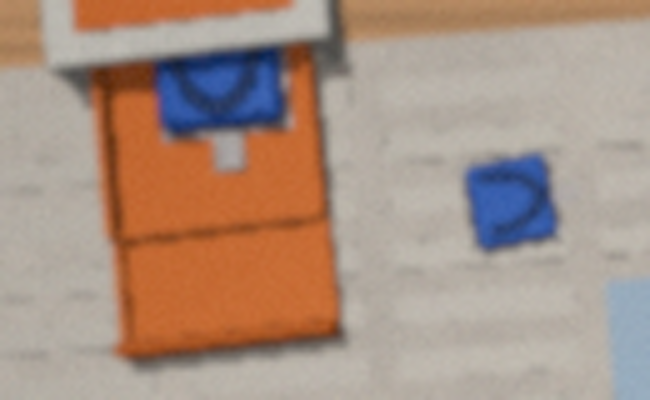

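The crop confirms the impression: the large blue one on a steel tray with its handle, at crop (220,95) in the orange tray. The small blue at (512,203) is the decoy. The orange lip front is at about -218 mm along its rail axis. Moving now to in front of the orange lip, with the fingers closing.

Call:
drive_tool --rows '[{"tx": 1.5,"ty": 1.1,"claw": 0},{"tx": 3,"ty": 2.2,"claw": 0},{"tx": 3,"ty": 2.2,"claw": 0},{"tx": 3,"ty": 2.2,"claw": 0},{"tx": 3,"ty": 2.2,"claw": 0},{"tx": 3,"ty": 2.2,"claw": 0},{"tx": 3,"ty": 2.2,"claw": 0},{"tx": 3,"ty": 2.2,"claw": 0},{"tx": 3,"ty": 2.2,"claw": 0},{"tx": 3,"ty": 2.2,"claw": 0}]'

```text
invalid input at $.rows[0]: expected keys tx, ty, tz, ax, ay, az, claw
```

```bash
cat >> h.py <<'E'
U={"orange":(np.array([.7539,.1608]),np.radians(5.61)),"green":(np.array([.7494,-.1992]),np.radians(-8.45))}
from scipy.spatial.transform import Rotation as Ro
def go(n,al,la,z):
    c,y=U[n]; a=np.array([np.cos(y),np.sin(y)]); b=np.array([-a[1],a[0]])
    s=sense(); R=np.array(s["ee_rot"]); p=np.array(s["tcp_pos"])
    T=np.append(c+al*a+la*b,z); d=R.T@(T-p)*100
    Rt=np.array([[a[0],a[1],0],[a[1],-a[0],0],[0,0,-1]])
    q=p[:2]-c
    print("t",s["time_s"],"al,la,z mm",np.round([q@a*1e3,q@b*1e3,p[2]*1e3],1),"shift cm",np.round(d,2),"final-axes cm",np.round(Rt.T@(T-p)*100,2),"turn",np.round(Ro.from_matrix(R.T@Rt).as_rotvec(),3),"F",np.round(s["wrist_force"],1),"w",s["gripper_width"])
E
python3 -c "
from h import *
go('orange',-.255,0,.22)"
```

```text
t 0.1 al,la,z mm [-472.8  465.   221.6] shift cm [41.07 30.82  0.22] final-axes cm [21.78 46.5   0.16] turn [ 0.002  0.    -0.489] F [ 0.6  0.2 -0.5] w 0.9972613679443685
```

Call:
drive_tool --rows '[{"tx": 1.5,"ty": 1.1,"tz": 0,"ax": 0,"ay": 0,"az": 0,"claw": 0},{"tx": 3,"ty": 2.2,"tz": 0,"ax": 0,"ay": 0,"az": 0,"claw": 0},{"tx": 3,"ty": 2.2,"tz": 0,"ax": 0,"ay": 0,"az": 0,"claw": 0},{"tx": 3,"ty": 2.2,"tz": 0,"ax": 0,"ay": 0,"az": 0,"claw": 0},{"tx": 3,"ty": 2.2,"tz": 0,"ax": 0,"ay": 0,"az": 0,"claw": 0},{"tx": 3,"ty": 2.2,"tz": 0,"ax": 0,"ay": 0,"az": 0,"claw": 0},{"tx": 3,"ty": 2.2,"tz": 0,"ax": 0,"ay": 0,"az": 0,"claw": 0},{"tx": 3,"ty": 2.2,"tz": 0,"ax": 0,"ay": 0,"az": 0,"claw": 0},{"tx": 3,"ty": 2.2,"tz": 0,"ax": 0,"ay": 0,"az": 0,"claw": 0},{"tx": 3,"ty": 2.2,"tz": 0,"ax": 0,"ay": 0,"az": 0,"claw": 0}]'

```text
time_s: 0.93
tcp_pos: [0.4223, 0.2742, 0.2224]
ee_rot: [[0.925, -0.381, -0.0], [-0.381, -0.925, -0.0], [-0.0, 0.0, -1.0]]
wrist_force: [0.6, 1.1, 1.1]
gripper_width: 0.325
gripper_force: 0.0
```

```bash
python3 -c "
from h import *
go('orange',-.255,0,.22)"
```

```text
t 0.9333 al,la,z mm [-319.   145.3  222.4] shift cm [12.47  9.83  0.24] final-axes cm [ 6.4  14.53  0.24] turn [ 0.     0.    -0.488] F [0.6 1.1 1.1] w 0.32456442618235765
```

Call:
drive_tool --rows '[{"tx": 0,"ty": 0,"tz": 0,"ax": 0,"ay": 0,"az": -0.122,"claw": 0},{"tx": 0,"ty": 0,"tz": 0,"ax": 0,"ay": 0,"az": -0.122,"claw": 0},{"tx": 0,"ty": 0,"tz": 0,"ax": 0,"ay": 0,"az": -0.122,"claw": 0},{"tx": 0,"ty": 0,"tz": 0,"ax": 0,"ay": 0,"az": -0.122,"claw": 0},{"tx": 1.3,"ty": 2.9,"tz": 0,"ax": 0,"ay": 0,"az": 0,"claw": 0},{"tx": 1.3,"ty": 2.9,"tz": 0,"ax": 0,"ay": 0,"az": 0,"claw": 0},{"tx": 1.3,"ty": 2.9,"tz": 0,"ax": 0,"ay": 0,"az": 0,"claw": 0},{"tx": 1.3,"ty": 2.9,"tz": 0,"ax": 0,"ay": 0,"az": 0,"claw": 0},{"tx": 1.2,"ty": 2.9,"tz": 0,"ax": 0,"ay": 0,"az": 0,"claw": 0},{"tx": 0,"ty": 0,"tz": 0,"ax": 0,"ay": 0,"az": 0,"claw": 0}]'

```text
time_s: 1.77
tcp_pos: [0.5009, 0.1343, 0.222]
ee_rot: [[0.996, 0.092, -0.001], [0.092, -0.996, -0.001], [-0.001, 0.001, -1.0]]
wrist_force: [0.4, 0.5, -0.1]
gripper_width: 0.005
gripper_force: 0.0
```

```bash
python3 -c "
from h import *
go('orange',-.255,0,.026)"
```

```text
t 1.7667 al,la,z mm [-254.4   -1.7  222. ] shift cm [-0.04 -0.19 19.6 ] final-axes cm [-0.06 -0.17 19.6 ] turn [ 0.001  0.001 -0.006] F [ 0.4  0.5 -0.1] w 0.004812589711792371
```

Down 19.5 cm to z ≈ 27 mm.

Call:
drive_tool --rows '[{"tx": 0,"ty": -0.2,"tz": 2,"ax": 0,"ay": 0,"az": -0.006,"claw": 0},{"tx": 0,"ty": 0,"tz": 3,"ax": 0,"ay": 0,"az": 0,"claw": 0},{"tx": 0,"ty": 0,"tz": 3,"ax": 0,"ay": 0,"az": 0,"claw": 0},{"tx": 0,"ty": 0,"tz": 3,"ax": 0,"ay": 0,"az": 0,"claw": 0},{"tx": 0,"ty": 0,"tz": 3,"ax": 0,"ay": 0,"az": 0,"claw": 0},{"tx": 0,"ty": 0,"tz": 2.5,"ax": 0,"ay": 0,"az": 0,"claw": 0},{"tx": 0,"ty": 0,"tz": 2,"ax": 0,"ay": 0,"az": 0,"claw": 0},{"tx": 0,"ty": 0,"tz": 1,"ax": 0,"ay": 0,"az": 0,"claw": 0},{"tx": 0,"ty": 0,"tz": 0,"ax": 0,"ay": 0,"az": 0,"claw": 0}]'

```text
time_s: 2.52
tcp_pos: [0.4978, 0.1392, 0.0252]
ee_rot: [[0.995, 0.103, -0.005], [0.103, -0.995, -0.003], [-0.005, 0.002, -1.0]]
wrist_force: [0.5, -0.5, -0.2]
gripper_width: 0.006
gripper_force: 0.0
```

Call:
drive_tool --rows '[{"tx": 0.4,"ty": 0,"tz": 0,"ax": 0,"ay": 0,"az": 0,"claw": 0},{"tx": 0.5,"ty": 0,"tz": 0,"ax": 0,"ay": 0,"az": 0,"claw": 0},{"tx": 0.5,"ty": 0,"tz": 0,"ax": 0,"ay": 0,"az": 0,"claw": 0},{"tx": 0.5,"ty": 0,"tz": 0,"ax": 0,"ay": 0,"az": 0,"claw": 0},{"tx": 0.5,"ty": 0,"tz": 0,"ax": 0,"ay": 0,"az": 0,"claw": 0},{"tx": 0.5,"ty": 0,"tz": 0,"ax": 0,"ay": 0,"az": 0,"claw": 0},{"tx": 0.5,"ty": 0,"tz": 0,"ax": 0,"ay": 0,"az": 0,"claw": 0},{"tx": 0.5,"ty": 0,"tz": 0,"ax": 0,"ay": 0,"az": 0,"claw": 0},{"tx": 0.5,"ty": 0,"tz": 0,"ax": 0,"ay": 0,"az": 0,"claw": 0},{"tx": 0.5,"ty": 0,"tz": 0,"ax": 0,"ay": 0,"az": 0,"claw": 0}]'

```text
time_s: 3.35
tcp_pos: [0.5484, 0.1448, 0.0274]
ee_rot: [[0.995, 0.103, -0.001], [0.103, -0.995, -0.001], [-0.001, 0.0, -1.0]]
wrist_force: [-2.5, -1.1, -0.0]
gripper_width: 0.007
gripper_force: 0.9
```

```bash
python3 -c "
from h import *
go('orange',-.155,0,.026)"
```

```text
t 3.35 al,la,z mm [-206.1    4.1   27.4] shift cm [5.11 0.44 0.14] final-axes cm [5.11 0.41 0.14] turn [0.    0.001 0.005] F [-2.5 -1.1 -0. ] w 0.006934596751067204
```

In contact and pushing at about 2.5 N. Continuing, and slowing near the end.

Call:
drive_tool --rows '[{"tx": 0.5,"ty": 0,"tz": 0,"ax": 0,"ay": 0,"az": 0,"claw": 0},{"tx": 0.5,"ty": 0,"tz": 0,"ax": 0,"ay": 0,"az": 0,"claw": 0},{"tx": 0.5,"ty": 0,"tz": 0,"ax": 0,"ay": 0,"az": 0,"claw": 0},{"tx": 0.5,"ty": 0,"tz": 0,"ax": 0,"ay": 0,"az": 0,"claw": 0},{"tx": 0.5,"ty": 0,"tz": 0,"ax": 0,"ay": 0,"az": 0,"claw": 0},{"tx": 0.5,"ty": 0,"tz": 0,"ax": 0,"ay": 0,"az": 0,"claw": 0},{"tx": 0.4,"ty": 0,"tz": 0,"ax": 0,"ay": 0,"az": 0,"claw": 0},{"tx": 0.3,"ty": 0,"tz": 0,"ax": 0,"ay": 0,"az": 0,"claw": 0},{"tx": 0.2,"ty": 0,"tz": 0,"ax": 0,"ay": 0,"az": 0,"claw": 0},{"tx": 0.2,"ty": 0,"tz": 0,"ax": 0,"ay": 0,"az": 0,"claw": 0}]'

```text
time_s: 4.18
tcp_pos: [0.5891, 0.1492, 0.0274]
ee_rot: [[0.995, 0.103, -0.0], [0.103, -0.995, -0.0], [-0.0, 0.0, -1.0]]
wrist_force: [-1.4, -1.7, -0.9]
gripper_width: 0.004
gripper_force: 0.8
```

Call:
drive_tool --rows '[{"tx": 0.2,"ty": 0,"tz": 0,"ax": 0,"ay": 0,"az": 0,"claw": 0},{"tx": 0.2,"ty": 0,"tz": 0,"ax": 0,"ay": 0,"az": 0,"claw": 0},{"tx": 0.2,"ty": 0,"tz": 0,"ax": 0,"ay": 0,"az": 0,"claw": 0},{"tx": 0.1,"ty": 0,"tz": 0,"ax": 0,"ay": 0,"az": 0,"claw": 0}]'

```text
time_s: 4.52
tcp_pos: [0.5963, 0.15, 0.0275]
ee_rot: [[0.995, 0.103, 0.0], [0.103, -0.995, 0.0], [0.0, -0.0, -1.0]]
wrist_force: [-1.4, -1.3, -0.8]
gripper_width: 0.01
gripper_force: 0.8
```

```bash
python3 -c "
from h import *
go('orange',-.155,0,.026)"
```

```text
t 4.5167 al,la,z mm [-157.9    4.7   27.5] shift cm [0.29 0.47 0.15] final-axes cm [0.29 0.47 0.15] turn [-0.    -0.     0.005] F [-1.4 -1.3 -0.8] w 0.01017629075167403
```

Call:
drive_tool --rows '[{"tx": 0.15,"ty": 0,"tz": 0,"ax": 0,"ay": 0,"az": 0,"claw": 0},{"tx": 0.15,"ty": 0,"tz": 0,"ax": 0,"ay": 0,"az": 0,"claw": 0},{"tx": 0.1,"ty": 0,"tz": 0,"ax": 0,"ay": 0,"az": 0,"claw": 0}]'

```text
time_s: 4.77
tcp_pos: [0.5978, 0.1501, 0.0274]
ee_rot: [[0.995, 0.103, -0.005], [0.103, -0.995, -0.001], [-0.005, 0.001, -1.0]]
wrist_force: [-9.6, 1.3, 6.2]
gripper_width: 0.006
gripper_force: 4.5
```

Call:
drive_tool --rows '[{"tx": 0.15,"ty": 0,"tz": 0,"ax": 0,"ay": 0,"az": 0,"claw": 0},{"tx": 0.15,"ty": 0,"tz": 0,"ax": 0,"ay": 0,"az": 0,"claw": 0},{"tx": 0.1,"ty": 0,"tz": 0,"ax": 0,"ay": 0,"az": 0,"claw": 0}]'

```text
time_s: 5.02
tcp_pos: [0.5979, 0.1498, 0.0272]
ee_rot: [[0.995, 0.102, -0.013], [0.102, -0.995, -0.003], [-0.013, 0.002, -1.0]]
wrist_force: [-17.4, 2.3, 11.1]
gripper_width: 0.005
gripper_force: 8.6
```

The tray stopped at TCP x = 0.598 while the force rose to 17 N, so it is home. Backing off and lifting.

Call:
drive_tool --rows '[{"tx": -0.8,"ty": 0,"tz": 0,"ax": 0,"ay": 0,"az": 0,"claw": 0},{"tx": -1.5,"ty": 0,"tz": 0,"ax": 0,"ay": 0,"az": 0,"claw": 0},{"tx": -1.5,"ty": 0,"tz": 0,"ax": 0,"ay": 0,"az": 0,"claw": 0},{"tx": 0,"ty": 0,"tz": -2,"ax": 0,"ay": 0,"az": 0,"claw": 0},{"tx": 0,"ty": 0,"tz": -3,"ax": 0,"ay": 0,"az": 0,"claw": 0},{"tx": 0,"ty": 0,"tz": -3,"ax": 0,"ay": 0,"az": 0,"claw": 0},{"tx": 0,"ty": 0,"tz": -3,"ax": 0,"ay": 0,"az": 0,"claw": 0},{"tx": 0,"ty": 0,"tz": -2,"ax": 0,"ay": 0,"az": 0,"claw": 0},{"tx": 0,"ty": 0,"tz": 0,"ax": 0,"ay": 0,"az": 0.12,"claw": 0},{"tx": 0,"ty": 0,"tz": 0,"ax": 0,"ay": 0,"az": 0.12,"claw": 0}]'

```text
time_s: 5.85
tcp_pos: [0.5684, 0.1481, 0.1607]
ee_rot: [[0.99, -0.141, 0.008], [-0.141, -0.99, 0.004], [0.007, -0.005, -1.0]]
wrist_force: [-0.8, -0.1, -0.6]
gripper_width: 0.011
gripper_force: 0.0
```

```bash
python3 - <<'E'
from h import *
go('green',-.124,0,.15)
p,W=cloud('top'); z=W[...,2]
for n in U:
    c,y=U[n];a=np.array([np.cos(y),np.sin(y)]);b=np.array([-a[1],a[0]])
    q=W[...,:2]-c; al=q@a;la=q@b
    m=(abs(la)<.055)&(al>-.24)&(al<-.1)&(z>.036)&(z<.052)
    print(n,m.sum(),np.round(np.percentile(al[m],[2,25,50,75,98])*1e3,1),np.round([la[m].min()*1e3,la[m].max()*1e3]))
E
```

```text
t 5.85 al,la,z mm [-230.   316.9  160.7] shift cm [10.42 31.75  0.99] final-axes cm [10.6  31.69  1.07] turn [-0.005 -0.007  0.006] F [-0.8 -0.1 -0.6] w 0.011267552407672736
orange 2 [-145.9 -145.9 -145.8 -145.7 -145.6] [-9. -5.]
green 134 [-148.8 -147.9 -146.3 -144.6 -142.6] [-51.  51.]
```

Call:
drive_tool --rows '[{"tx": 0.6,"ty": 2.2,"tz": 0,"ax": 0,"ay": 0,"az": 0,"claw": 0},{"tx": 1.2,"ty": 3.6,"tz": 0,"ax": 0,"ay": 0,"az": 0,"claw": 0},{"tx": 1.2,"ty": 3.6,"tz": 0,"ax": 0,"ay": 0,"az": 0,"claw": 0},{"tx": 1.2,"ty": 3.6,"tz": 0,"ax": 0,"ay": 0,"az": 0,"claw": 0},{"tx": 1.2,"ty": 3.6,"tz": 0,"ax": 0,"ay": 0,"az": 0,"claw": 0},{"tx": 1.2,"ty": 3.6,"tz": 0,"ax": 0,"ay": 0,"az": 0,"claw": 0},{"tx": 1.2,"ty": 3.6,"tz": 0,"ax": 0,"ay": 0,"az": 0,"claw": 0},{"tx": 1.2,"ty": 3.6,"tz": 0,"ax": 0,"ay": 0,"az": 0,"claw": 0},{"tx": 1.2,"ty": 3.4,"tz": 0,"ax": 0,"ay": 0,"az": 0,"claw": 0},{"tx": 0.3,"ty": 0.9,"tz": 0,"ax": 0,"ay": 0,"az": 0,"claw": 0}]'

```text
time_s: 6.73
tcp_pos: [0.6283, -0.1864, 0.1575]
ee_rot: [[0.99, -0.138, 0.003], [-0.138, -0.99, -0.002], [0.003, 0.001, -1.0]]
wrist_force: [-0.4, 0.4, -0.2]
gripper_width: 0.005
gripper_force: 0.0
```

Call:
drive_tool --rows '[{"tx": 0,"ty": 0,"tz": 0,"ax": 0,"ay": 0,"az": 0,"claw": 0}]'

```text
time_s: 6.82
tcp_pos: [0.6277, -0.1845, 0.1572]
ee_rot: [[0.99, -0.138, 0.002], [-0.138, -0.99, -0.001], [0.002, 0.0, -1.0]]
wrist_force: [1.3, 1.0, 0.1]
gripper_width: 0.002
gripper_force: 0.0
```

```bash
python3 - <<'E'
from h import *
go('green',-.122,0,.026)
p,_=cloud('top'); q=cv2.resize(p[120:300,180:440],None,fx=3,fy=3,interpolation=cv2.INTER_CUBIC); cv2.imwrite("pics/crop2.png",q[:,:,::-1])
E
```

```text
t 6.8167 al,la,z mm [-122.5   -3.3  157.2] shift cm [ 0.03 -0.34 13.12] final-axes cm [ 0.05 -0.33 13.12] turn [ 0.    -0.002  0.009] F [1.3 1.  0.1] w 0.0022786818772995722
```

View pics/crop2.png

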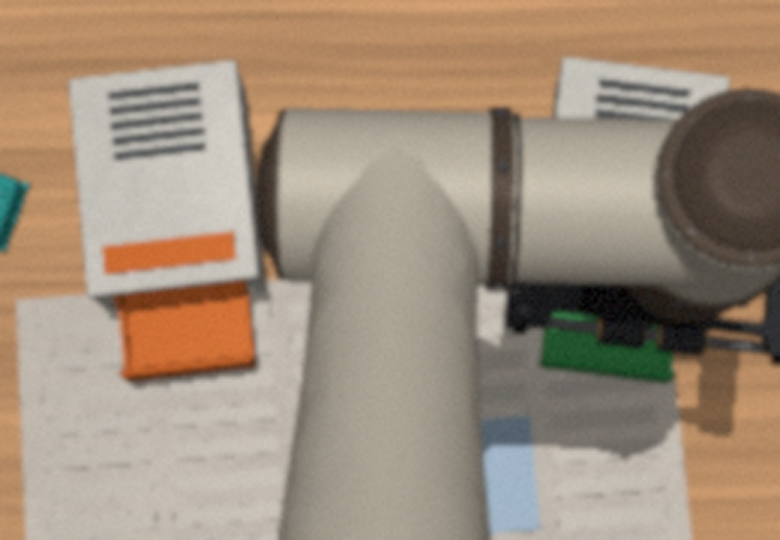

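The orange tray is home: only its well shows, with the lip at crop (190,375). The gripper is over the green well near crop (625,330). Lowering it into the well.

Call:
drive_tool --rows '[{"tx": 0,"ty": -0.3,"tz": 2,"ax": 0,"ay": 0,"az": 0.009,"claw": 0},{"tx": 0,"ty": 0,"tz": 3,"ax": 0,"ay": 0,"az": 0,"claw": 0},{"tx": 0,"ty": 0,"tz": 3,"ax": 0,"ay": 0,"az": 0,"claw": 0},{"tx": 0,"ty": 0,"tz": 2,"ax": 0,"ay": 0,"az": 0,"claw": 0},{"tx": 0,"ty": 0,"tz": 1,"ax": 0,"ay": 0,"az": 0,"claw": 0},{"tx": 0,"ty": 0,"tz": 0,"ax": 0,"ay": 0,"az": 0,"claw": 0}]'

```text
time_s: 7.37
tcp_pos: [0.626, -0.1769, 0.0451]
ee_rot: [[0.99, -0.143, -0.005], [-0.143, -0.99, 0.0], [-0.005, 0.0, -1.0]]
wrist_force: [-0.2, 0.1, 0.5]
gripper_width: 0.0
gripper_force: 0.0
```

Call:
drive_tool --rows '[{"tx": 0,"ty": 0,"tz": 1,"ax": 0,"ay": 0,"az": 0,"claw": 0},{"tx": 0,"ty": 0,"tz": 0.9,"ax": 0,"ay": 0,"az": 0,"claw": 0},{"tx": 0,"ty": 0,"tz": 0,"ax": 0,"ay": 0,"az": 0,"claw": 0}]'

```text
time_s: 7.62
tcp_pos: [0.6269, -0.1781, 0.0276]
ee_rot: [[0.989, -0.145, -0.001], [-0.145, -0.989, 0.001], [-0.001, -0.0, -1.0]]
wrist_force: [-1.3, 0.0, 0.0]
gripper_width: 0.005
gripper_force: 0.0
```

```bash
python3 -c "
from h import *
go('green',-.266,0,.026)"
```

```text
t 7.6167 al,la,z mm [-124.3    2.9   27.6] shift cm [-14.17   0.26   0.18] final-axes cm [-14.17   0.29   0.16] turn [-0.     0.001  0.002] F [-1.3  0.   0. ] w 0.005377119847661909
```

In the well with no contact. Drawing out smoothly.

Call:
drive_tool --rows '[{"tx": -0.3,"ty": 0,"tz": 0,"ax": 0,"ay": 0,"az": 0,"claw": 0},{"tx": -0.3,"ty": 0,"tz": 0,"ax": 0,"ay": 0,"az": 0,"claw": 0},{"tx": -0.3,"ty": 0,"tz": 0,"ax": 0,"ay": 0,"az": 0,"claw": 0},{"tx": -0.3,"ty": 0,"tz": 0,"ax": 0,"ay": 0,"az": 0,"claw": 0},{"tx": -0.4,"ty": 0,"tz": 0,"ax": 0,"ay": 0,"az": 0,"claw": 0},{"tx": -0.5,"ty": 0,"tz": 0,"ax": 0,"ay": 0,"az": 0,"claw": 0},{"tx": -0.5,"ty": 0,"tz": 0,"ax": 0,"ay": 0,"az": 0,"claw": 0},{"tx": -0.5,"ty": 0,"tz": 0,"ax": 0,"ay": 0,"az": 0,"claw": 0},{"tx": -0.5,"ty": 0,"tz": 0,"ax": 0,"ay": 0,"az": 0,"claw": 0},{"tx": -0.5,"ty": 0,"tz": 0,"ax": 0,"ay": 0,"az": 0,"claw": 0}]'

```text
time_s: 8.45
tcp_pos: [0.5865, -0.1725, 0.0288]
ee_rot: [[0.989, -0.145, 0.001], [-0.145, -0.989, -0.0], [0.001, -0.0, -1.0]]
wrist_force: [1.7, -1.4, 1.2]
gripper_width: 0.007
gripper_force: 0.9
```

Call:
drive_tool --rows '[{"tx": -0.5,"ty": 0,"tz": 0,"ax": 0,"ay": 0,"az": 0,"claw": 0},{"tx": -0.5,"ty": 0,"tz": 0,"ax": 0,"ay": 0,"az": 0,"claw": 0},{"tx": -0.5,"ty": 0,"tz": 0,"ax": 0,"ay": 0,"az": 0,"claw": 0},{"tx": -0.5,"ty": 0,"tz": 0,"ax": 0,"ay": 0,"az": 0,"claw": 0},{"tx": -0.5,"ty": 0,"tz": 0,"ax": 0,"ay": 0,"az": 0,"claw": 0},{"tx": -0.5,"ty": 0,"tz": 0,"ax": 0,"ay": 0,"az": 0,"claw": 0},{"tx": -0.5,"ty": 0,"tz": 0,"ax": 0,"ay": 0,"az": 0,"claw": 0},{"tx": -0.5,"ty": 0,"tz": 0,"ax": 0,"ay": 0,"az": 0,"claw": 0},{"tx": -0.5,"ty": 0,"tz": 0,"ax": 0,"ay": 0,"az": 0,"claw": 0},{"tx": -0.5,"ty": 0,"tz": 0,"ax": 0,"ay": 0,"az": 0,"claw": 0}]'

```text
time_s: 9.28
tcp_pos: [0.5368, -0.1652, 0.0286]
ee_rot: [[0.989, -0.145, 0.0], [-0.145, -0.989, 0.0], [0.0, -0.0, -1.0]]
wrist_force: [2.2, 0.5, 1.8]
gripper_width: 0.003
gripper_force: 0.9
```

```bash
python3 -c "
from h import *
go('green',-.266,0,.026)"
```

```text
t 9.2833 al,la,z mm [-215.2    2.4   28.6] shift cm [-5.08  0.23  0.26] final-axes cm [-5.08  0.24  0.26] turn [-0.    -0.     0.002] F [2.2 0.5 1.8] w 0.0028467491553471145
```

Call:
drive_tool --rows '[{"tx": -0.5,"ty": 0,"tz": 0,"ax": 0,"ay": 0,"az": 0,"claw": 0},{"tx": -0.5,"ty": 0,"tz": 0,"ax": 0,"ay": 0,"az": 0,"claw": 0},{"tx": -0.5,"ty": 0,"tz": 0,"ax": 0,"ay": 0,"az": 0,"claw": 0},{"tx": -0.5,"ty": 0,"tz": 0,"ax": 0,"ay": 0,"az": 0,"claw": 0},{"tx": -0.5,"ty": 0,"tz": 0,"ax": 0,"ay": 0,"az": 0,"claw": 0},{"tx": -0.5,"ty": 0,"tz": 0,"ax": 0,"ay": 0,"az": 0,"claw": 0},{"tx": -0.4,"ty": 0,"tz": 0,"ax": 0,"ay": 0,"az": 0,"claw": 0},{"tx": -0.3,"ty": 0,"tz": 0,"ax": 0,"ay": 0,"az": 0,"claw": 0},{"tx": -0.3,"ty": 0,"tz": 0,"ax": 0,"ay": 0,"az": 0,"claw": 0},{"tx": -0.2,"ty": 0,"tz": 0,"ax": 0,"ay": 0,"az": 0,"claw": 0}]'

```text
time_s: 10.12
tcp_pos: [0.4953, -0.1592, 0.0285]
ee_rot: [[0.989, -0.145, -0.0], [-0.145, -0.989, 0.0], [-0.0, 0.0, -1.0]]
wrist_force: [1.4, 0.3, 0.6]
gripper_width: 0.004
gripper_force: 0.8
```

Call:
drive_tool --rows '[{"tx": -0.2,"ty": 0,"tz": 0,"ax": 0,"ay": 0,"az": 0,"claw": 0},{"tx": -0.2,"ty": 0,"tz": 0,"ax": 0,"ay": 0,"az": 0,"claw": 0},{"tx": -0.2,"ty": 0,"tz": 0,"ax": 0,"ay": 0,"az": 0,"claw": 0},{"tx": -0.2,"ty": 0,"tz": 0,"ax": 0,"ay": 0,"az": 0,"claw": 0}]'

```text
time_s: 10.45
tcp_pos: [0.4893, -0.1582, 0.0287]
ee_rot: [[0.989, -0.145, 0.004], [-0.145, -0.989, -0.0], [0.004, -0.0, -1.0]]
wrist_force: [6.5, -3.1, -4.7]
gripper_width: 0.008
gripper_force: 3.6
```

```bash
python3 -c "
from h import *
go('green',-.266,0,.026)"
```

```text
t 10.45 al,la,z mm [-263.3    2.4   28.7] shift cm [-0.27  0.24  0.27] final-axes cm [-0.27  0.24  0.27] turn [-0.    -0.004  0.002] F [ 6.5 -3.1 -4.7] w 0.007560976479328099
```

Resistance is rising, so I'll confirm the stop with a little more pull.

Call:
drive_tool --rows '[{"tx": -0.2,"ty": 0,"tz": 0,"ax": 0,"ay": 0,"az": 0,"claw": 0},{"tx": -0.2,"ty": 0,"tz": 0,"ax": 0,"ay": 0,"az": 0,"claw": 0},{"tx": -0.1,"ty": 0,"tz": 0,"ax": 0,"ay": 0,"az": 0,"claw": 0},{"tx": 0,"ty": 0,"tz": 0,"ax": 0,"ay": 0,"az": 0,"claw": 0}]'

```text
time_s: 10.78
tcp_pos: [0.4893, -0.1578, 0.0296]
ee_rot: [[0.99, -0.143, 0.014], [-0.143, -0.99, -0.001], [0.014, -0.001, -1.0]]
wrist_force: [11.2, -3.3, -7.2]
gripper_width: 0.01
gripper_force: 5.7
```

At the stop. Easing off the lip, lifting straight up, then retreating.

Call:
drive_tool --rows '[{"tx": 0.6,"ty": 0,"tz": 0,"ax": 0,"ay": 0,"az": 0,"claw": 0},{"tx": 0.7,"ty": 0,"tz": 0,"ax": 0,"ay": 0,"az": 0,"claw": 0},{"tx": 0,"ty": 0,"tz": 0,"ax": 0,"ay": 0,"az": 0,"claw": 0},{"tx": 0,"ty": 0,"tz": -1,"ax": 0,"ay": 0,"az": 0,"claw": 0},{"tx": 0,"ty": 0,"tz": -3,"ax": 0,"ay": 0,"az": 0,"claw": 0},{"tx": 0,"ty": 0,"tz": -3,"ax": 0,"ay": 0,"az": 0,"claw": 0},{"tx": 0,"ty": 0,"tz": -4,"ax": 0,"ay": 0,"az": 0,"claw": 0},{"tx": 0,"ty": 0,"tz": -4,"ax": 0,"ay": 0,"az": 0,"claw": 0},{"tx": 0,"ty": 0,"tz": -4,"ax": 0,"ay": 0,"az": 0,"claw": 0},{"tx": 0,"ty": 0,"tz": -2,"ax": 0,"ay": 0,"az": 0,"claw": 0}]'

```text
time_s: 11.62
tcp_pos: [0.4964, -0.1597, 0.2446]
ee_rot: [[0.989, -0.145, 0.007], [-0.145, -0.989, -0.001], [0.007, 0.0, -1.0]]
wrist_force: [1.4, 0.1, 1.3]
gripper_width: 0.003
gripper_force: 0.0
```

Call:
drive_tool --rows '[{"tx": 0,"ty": 2,"tz": 0,"ax": 0,"ay": 0,"az": 0,"claw": 0},{"tx": 0,"ty": 4,"tz": 0,"ax": 0,"ay": 0,"az": 0,"claw": 0},{"tx": 0,"ty": 4,"tz": 0,"ax": 0,"ay": 0,"az": 0,"claw": 0},{"tx": 0,"ty": 4,"tz": 0,"ax": 0,"ay": 0,"az": 0,"claw": 0},{"tx": 0,"ty": 4,"tz": 0,"ax": 0,"ay": 0,"az": 0,"claw": 0},{"tx": 0,"ty": 4,"tz": 0,"ax": 0,"ay": 0,"az": 0,"claw": 0},{"tx": 0,"ty": 2,"tz": 0,"ax": 0,"ay": 0,"az": 0,"claw": 0},{"tx": 0,"ty": 0,"tz": 0,"ax": 0,"ay": 0,"az": 0,"claw": 0}]'

```text
time_s: 12.28
tcp_pos: [0.4587, -0.3998, 0.238]
ee_rot: [[0.989, -0.15, -0.002], [-0.15, -0.989, 0.001], [-0.002, -0.0, -1.0]]
wrist_force: [0.5, -0.3, 0.9]
gripper_width: 0.002
gripper_force: 0.0
```

```bash
python3 - <<'E'
from h import *
p,W=cloud('top'); z=W[...,2]; cv2.imwrite("pics/top3.png",p[:,:,::-1])
for n in U:
    c,y=U[n];a=np.array([np.cos(y),np.sin(y)]);b=np.array([-a[1],a[0]])
    q=W[...,:2]-c; al=q@a;la=q@b
    x0=-.17 if n=="orange" else -.3
    m=(abs(la)<.055)&(al>x0)&(al<x0+.05)&(z>.036)&(z<.052)
    print(n,m.sum(),np.round(np.percentile(al[m],[2,50,98])*1e3,1))
E
```

```text
orange 133 [-146.3 -143.3 -139.9]
green 121 [-280.8 -278.  -274.9]
```

View pics/top3.png

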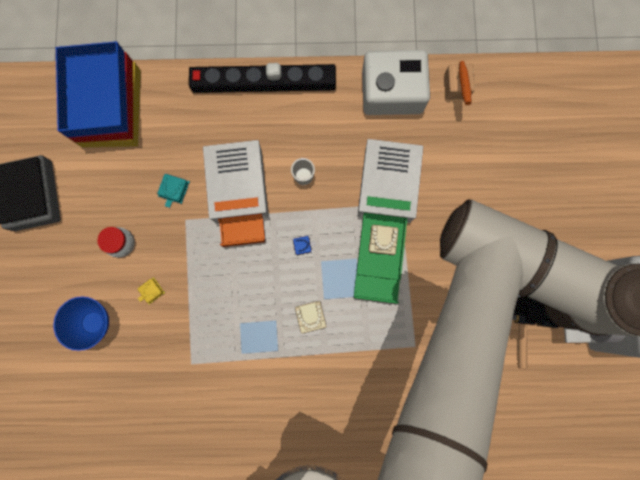

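The orange lip is at (243,243), which is home. The green lip is at (377,298), 134.7 mm further out than the orange one, so that tray is at its stop. The cast sits in the green tray at (384,239), nothing else has moved, and the hand is clear.

```bash
python3 -c "
from h import *
print(finish_job())"
```

```text
the job is handed in; nothing more can be done
None
```

The orange tray is fully home and the green tray is drawn out to its stop with the cast in reach; nothing else on the bench moved, the hand is clear, and the job was handed in at about 12 s.

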